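# Fit and close the tapered key of a water urn's tap

## Robot

A 6-joint arm with a two-finger parallel gripper is mounted at the origin on the work surface. World frame = base frame: x ahead of the robot, y to its left, z up, the work surface at z = 0. Lengths are in m, angles in rad, forces in N, time in s.
With the tool pointing down it reaches from about 0.3 to 0.95 m from the base axis. Payload 3.1 kg.
Tool frame: the origin (TCP) lies midway between the tips of the shut fingers; the grasp point (between the pads) lies r.hold_point_z behind it (r.hold_point_z is the distance from the TCP to the grasp point, in m); z points along the fingers, y is the line along which they close (so a half turn about z gives the same grasp; the last joint's range is limited). The gripper opens to 85 mm and grips with 20 to 120 N. Pads are 22 mm wide; open, the fingers measure 114 mm over their backs; the gripper's body (76 mm by 85 mm) begins 54 mm behind the grasp point. The pads swing forward as they close: fully open they stand 13 mm farther back than shut.
Start: joints at [1.247, 0.308, 1.634, -0, 1.2, -0.07], TCP at [0.157, 0.605, 0.231] pointing down, gripper open.
Joint ranges: [-3.06, 3.06], [-0.79, 1.96], [0.05, 2.63], [-1.19, 4.34], [0.05, 2.64], [-2.94, 2.94]. Speed limits (rad/s): [2.79, 2.79, 3.14, 3.14, 3.14, 3.14].

## Interface

Orientations are given as a rotation vector (axis times angle).
In Python, from station import r, optics gives the robot as it stands.
- The arm moves only by the tool step_arm, never from a script. Its argument "targets" is a list of rows, each a list of 5 numbers: the shift along the tool's x, y, z in m, then the turn about the tool's z in degrees, then the opening, from 0 (shut) to 1 (fully open). In form: [[dx, dy, dz, yaw, jaw], ...]. A call has 1 to 20 rows; each row shifts and turns the commanded pose from where the row before left it, along the tool's axes as they then stand; what a row does not reach is not made up. A row lasts 1/8 s, in which the tool goes at most 62.5 mm and 10.7 degrees, less where a joint would pass 70% of its speed; a pose out of reach is approached as far as the arm can. A call with a gripper value outside its range is refused whole. The fingers move at their own pace and stop on an object; "squeeze" is the grip in N (left out, the last holds). Time passes only in rows, so rows that do not move let the fingers close. It gives the time, the measured TCP pose, the force, the opening and the grip force at its end, in the units of the state.
- r.read_state(): the state, without advancing time (a new reading comes with each control period).
- optics.read_camera(name): name is "scene" or "top"; returns a dict with "pixels" (480x640x3 uint8, red, green, blue), "fov_y" (degrees; the focal length in pixels is half the picture's height over the tangent of half this angle, whatever the lens; pixels are square), "cx", "cy" (the principal point, pixels), "k1" (the pictures are not rectified: a ray, as slopes to the right and down, at radius r is drawn at 1 + k1 r^2 times it, then the intrinsics apply), "origin" and "rotation" of the camera in the world. Camera axes: x right, y down, z forward; pixel columns grow to the right and rows downward; lengths in m; the calibration is good to about 2 mm. A picture is of the moment at which its call begins. There is no depth.
- r.job_done(): hands the job in; it is judged then, once.
The state is a dict: "clock": time; "qpos": joint angles; "qvel": joint speeds; "tau": joint torques, N m; "ee_pos": TCP position; "orientation": TCP orientation; "ft_force": force on the tool from outside, world axes, zero at the start; "torque": the same for the moment, N m; "grip_width": opening from 0.0 (shut) to 1.0 (fully open); "finger_force": force on a finger pad.
Only numpy, scipy, OpenCV 4.12 (cv2) and the standard library are available. Lean on these libraries where they do the work, as an engineer would, in place of code of your own. Each camera call takes 0.05 s, during which the arm holds its last target. There are 200 camera calls.

## Task

The key of the water urn's tap lies on the counter. Stand it loosely in the tap with its T-handle in line with the spout (open) and let go; then take the handle from above and press the key down firmly while giving it a quarter turn, so that the taper bites and the key stays fully home and closed, handle square across the spout. Leave the other steelware where it stands.

Things in the scene. Friction and masses are not known exactly. Their poses are not given: they have to be found in the camera images.
- urn: Steel water urn on a short stand with a tap, fixed. Origin on the counter straight below the tap's bore. The spout points along its -y and ends 60 mm from the bore axis (its round pipe 18 mm thick, at most 149 mm above the counter); the urn (200 mm across, 360 mm tall) stands on the +y side, its wall 90 mm from the bore axis, joined to the tap by a 20 mm pipe. The urn may be turned up to 20 degrees either way.
- rim (a point): Centre of the round mouth of the tap's upright barrel (37 mm across, 46 mm tall, rim 163 mm above the counter); axes as urn. The bore runs straight down through it and narrows: 24 mm across at the rim, 17 mm at the lower end (4.5 degrees a side).
- key_mid (a point): Middle of the solid steel key (250 g, 111 mm long). Its z runs along the key from the small end to the handle, its y along the T-handle. From the small end up: tapered plug 0-51 mm (17 mm thick at the end, 25 mm at its top), collar 51-54 mm (29 mm across), round neck 11 mm thick from 54 to 95 mm, T-handle centred at 102 mm; this point is at 56 mm.
- key_tip (a point): Centre of the key's small end. At the start the key lies on its side, resting on its collar and the handle's balls: T-handle level, handle end away from the robot within 30 degrees and dipping 5 degrees, key_mid 14 mm and the neck's middle 13 mm above the counter.
- key_bar (a point): Centre of the T-handle, 46 mm from key_mid along the key: a flat-sided bar 14 mm thick, 14 mm tall, along the key's y, with a ball 21 mm across at each end (centres 29 mm from the middle; 37 mm clear between them). Axes as key_mid.
- key_collar (a point): Centre of the collar's underside, 5 mm below key_mid. With the key loose in the tap it stands about 5.5 mm above the rim. A push of 8 N kept up through the quarter turn drives it down to about 3 mm, 14 N to about 2 mm, and there it holds (3.5 mm or less is home). The same push without turning sinks it less than half as far; turning without pushing leaves it loose. Turning takes up to 0.6 N m.
- lota: Round-bellied steel pot, 86 mm across, 90 mm tall; origin under its centre. Not to be moved.
- tin: Flat round lidded steel tin, 128 mm across, 57 mm tall; origin under its centre. Not to be moved.
- tumbler: Steel tumbler, 72 mm across the mouth, 85 mm tall; origin under its centre. Not to be moved.
There are look-alikes about, which are no part of the job. What is shaped like the part that bears key_mid but red or yellow is not meant.

How it is judged:
On the way, in this order (a step that is already met when the one before it is completed fails the run):
1. the key stands loose in the tap's bore, let go, its handle in line with the spout (within 25 degrees) (horizontal distance between key_collar and rim below 0.004 m and z of key_collar in the frame of rim below 0.01 m and angle between key_mid's own z axis and vertical below 0.12 rad and angle between the y axis of key_mid and the y axis of urn, either way round below 0.44 rad and contact force between the fingers and key below 0.1 N), for 0.2 s.
2. half way round, the key is being pressed into its taper (angle between the y axis of key_mid and the y axis of urn, either way round between 0.5 and 1.2 rad and contact force between key and urn above 40 N).
At the end, for the whole second after the job is handed in: Key upright in the tap, its collar within 3.5 mm of the rim and centred to 3 mm, handle square across the spout within 12 degrees, at rest, let go (z of key_collar in the frame of rim below 0.0035 m and horizontal distance between key_collar and rim below 0.003 m and angle between key_mid's own z axis and vertical below 0.06 rad and angle between the y axis of key_mid and the x axis of urn, either way round below 0.21 rad and linear speed of key below 0.01 m/s and contact force between the fingers and key below 0.1 N); the robot touches nothing.
It fails at once if the pot, the tin or the tumbler is shoved more than 30 mm (distance of any of lota, tin, tumbler from where it was at the start of the episode above 0.03 m).
It also fails if it takes over 58 s, if anything falls off the work surface, if the arm or the gripper's body presses on something with over 40 N, if the wrist force passes 120 N, or if a joint passes its speed limit or range.

## Working session

There is one attempt and no reset: what is moved stays moved. The work goes in short steps, Python scripts to look and compute and a tool call to move; the robot and the scene stay as the last step left them, time stands still between calls to the robot, and variables do not carry over. Pictures are saved under pics/ and viewed, at most 10 in all, crops included, and the job is handed in when it is done.

Besides the shell and the picture viewer there is one more tool, called after "Call:" in YAML: its name, and indented under it one key for each argument. step_arm: Moves the arm, as the interface text tells. Its arguments: {"type":"object","properties":{"targets":{"type":"array","items":{"type":"array","items":{"type":"number"}}},"squeeze":{"type":"number"}},"required":["targets"]}

```bash
mkdir -p pics; ls
cat > h.py <<'E'
import numpy as np, cv2
from station import r, optics
from scipy.spatial.transform import Rotation as R
def cam(n):
    return optics.read_camera(n)
def Rm(c):
    a=np.array(c["rotation"],float)
    return a if a.shape==(3,3) else (R.from_rotvec(a).as_matrix() if a.size==3 else None)
def K(c):
    f=240/np.tan(np.radians(c["fov_y"]/2)); return np.array([[f,0,c["cx"]],[0,f,c["cy"]],[0,0,1]])
def ray(c,uv):
    d=np.array([c["k1"],0,0,0,0],float)
    p=cv2.undistortPointsIter(np.array(uv,float).reshape(-1,1,2),K(c),d,None,None,(3,50,1e-10)).reshape(-1,2)
    return np.c_[p,np.ones(len(p))]@Rm(c).T
def plane(c,uv,z):
    d=ray(c,uv); o=np.array(c["origin"]); z=np.asarray(z)
    return o+d*((z-o[2])/d[:,2])[:,None]
def proj(c,P):
    q=(np.atleast_2d(P)-np.array(c["origin"]))@Rm(c); s=q[:,:2]/q[:,2:]
    s=s*(1+c["k1"]*(s**2).sum(1))[:,None]
    k=K(c); return s*k[0,0]+k[:2,2]
def tri(c1,u1,c2,u2):
    a,b=ray(c1,u1)[0],ray(c2,u2)[0]; a/=np.linalg.norm(a); b/=np.linalg.norm(b)
    o1,o2=np.array(c1["origin"]),np.array(c2["origin"])
    s=np.linalg.lstsq(np.c_[a,-b],o2-o1,rcond=None)[0]
    p,q=o1+s[0]*a,o2+s[1]*b
    return (p+q)/2,np.linalg.norm(p-q)
def save(c,n): cv2.imwrite(f"pics/{n}.png",c["pixels"][:,:,::-1])
E
python3 - <<'E'
from h import *
for n in("scene","top"):
    c=cam(n); save(c,n+"0"); print({k:v for k,v in c.items() if k!="pixels"})
print(r.read_state(), r.hold_point_z)
E
```

```text
pics
{'fov_y': 44.83250391130918, 'cx': 320.54815628613306, 'cy': 236.3663936999612, 'k1': -0.15719440678852983, 'origin': array([ 1.32592704, -0.15547169,  0.78253588]), 'rotation': array([-1.67450213, -1.72687779,  0.81902372])}
{'fov_y': 49.35003108508289, 'cx': 315.6852485694095, 'cy': 240.33116829939542, 'k1': -0.01139670794004197, 'origin': array([ 0.30567847, -0.21090017,  1.05970109]), 'rotation': array([-2.072906  ,  2.13730286, -0.17870305])}
{'clock': 0.1, 'qpos': array([ 1.24733163e+00,  3.08906196e-01,  1.63505990e+00,  2.31535040e-05,
        1.19971244e+00, -6.97140887e-02]), 'qvel': array([ 0.00124678, -0.00274554, -0.00662656,  0.00097117,  0.00159043,
       -0.00129824]), 'tau': array([-1.11408284e-03, -4.16409481e+01, -2.77646148e+01, -8.55279836e-05,
        4.05160725e-03, -4.53278801e-06]), 'ee_pos': array([0.15668779, 0.60426829, 0.23016892]), 'orientation': array([-0.39748069, -3.11591248,  0.00320633]), 'ft_force': array([-0.52632749,  0.99476456, -0.0093143 ]), 'torque': array([-0.00459189, -0.03797605,  0.01463185]), 'finger_force': 0.0, 'grip_width': 1.001792063004411} 0.0187
```

View pics/scene0.png

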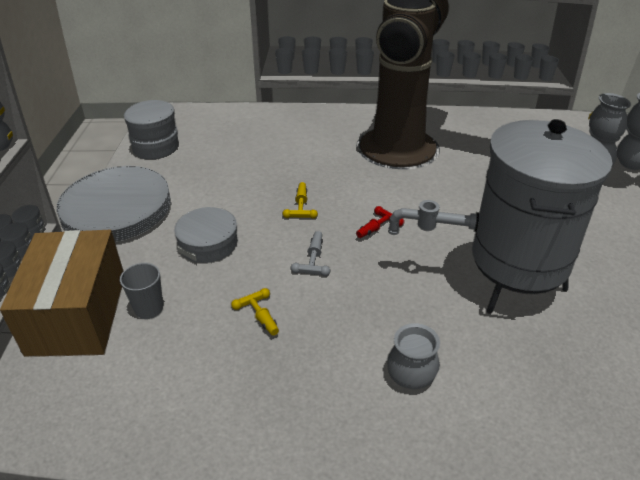

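View pics/top0.png

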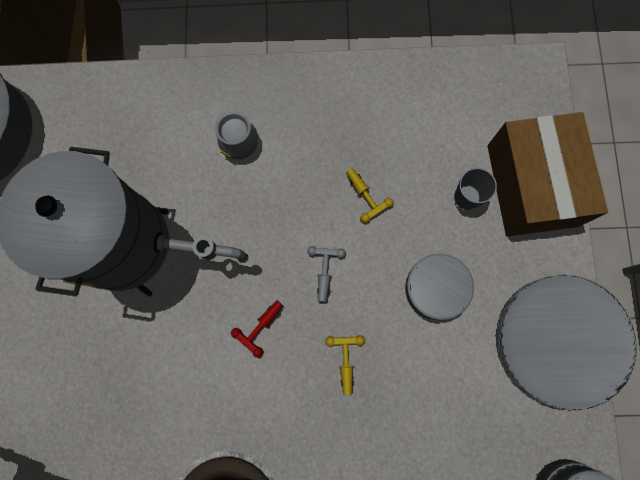

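The grey steel key is at scene (315,252), top (325,272), with its handle away from the robot. Candidates that could be mistaken for it are red at scene (380,222) / top (258,330), yellow at scene (300,200) / top (346,365), and yellow at scene (256,310) / top (370,195). By its colour the grey one is meant. The tap mouth is at scene (428,207), top (205,247). I'll check with one close crop.

Run:
```python
from h import *
t=cv2.imread("pics/top0.png"); s=cv2.imread("pics/scene0.png")
def cr(i,x,y,w,h,k): return cv2.resize(i[y:y+h,x:x+w],None,fx=k,fy=k,interpolation=cv2.INTER_CUBIC)
a=np.hstack([cr(t,295,235,64,48+24,6)[:, :384],cr(t,175,220,64,72,6)])[:300+132]
b=np.hstack([cr(s,285,225,64,28+24,6)[:168*2],cr(s,385,190,64,52,6)[:336]])
o=np.vstack([a,b])[:744]; o=cv2.resize(o,None,fx=.8,fy=.8); print(o.shape); cv2.imwrite("pics/crop.png",o)
```

```text
(595, 614, 3)
```

View pics/crop.png

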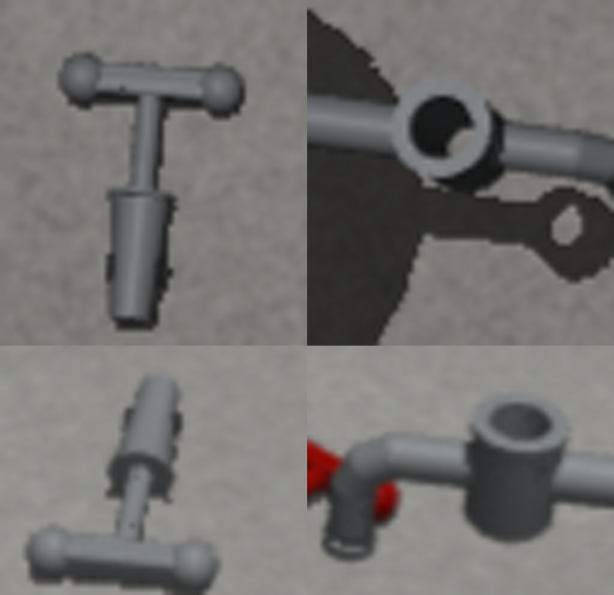

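Run:
```python
from h import *
s=cam("scene");t=cam("top")
tp=[(312.1,251.5),(341.25,253.96),(322.7,301.7),(324.4,275.2)]
P=plane(t,tp,[.0105,.0105,.0187,.014]); print(P.round(4))
for a,b in (((294.8,267.8),tp[1]),((325.6,270.5),tp[0]),((294.8,267.8),tp[0]),((325.6,270.5),tp[1]),((429,205.9),(203.1,246.5))):
    p,e=tri(s,a,t,b); print(a,p.round(4),round(e,4))
print("rim@.163",plane(t,[(203.1,246.5)],.163).round(4),plane(s,[(429,205.9)],.163).round(4))
Q=plane(t,[(181.9,245.4),(223.5,250.6)],.14); d=Q[1]-Q[0]; print(Q.round(4),np.degrees(np.arctan2(d[1],d[0])))
d=P[1]-P[0];print("bar len",np.linalg.norm(d),np.degrees(np.arctan2(d[1],d[0])))
b=(P[0]+P[1])/2; d=b-P[2]; print("key len",np.linalg.norm(d),np.degrees(np.arctan2(d[1],d[0])))
```

```text
[[ 0.4926 -0.1766  0.0105]
 [ 0.4855 -0.2358  0.0105]
 [ 0.3892 -0.1953  0.0187]
 [ 0.4427 -0.2002  0.014 ]]
(294.8, 267.8) [ 0.4857 -0.236   0.0095] 0.0003
(325.6, 270.5) [ 0.4926 -0.176   0.0103] 0.0011
(294.8, 267.8) [ 0.4939 -0.206   0.0204] 0.0585
(325.6, 270.5) [ 0.4863 -0.2058  0.0051] 0.0603
(429, 205.9) [0.4808 0.0102 0.1622] 0.0001
rim@.163 [[0.4806 0.01   0.163 ]] [[0.4818 0.0101 0.163 ]]
[[ 0.4884  0.0543  0.14  ]
 [ 0.4764 -0.0214  0.14  ]] -99.03822911106133
bar len 0.059619394006084 -96.78164684903642
key len 0.10075236575106859 -6.25218873392509
```

```bash
cat >> h.py <<'E'
def delta(P,Q,T=None):
    "world shift P->Q in tool axes"
    T=T if T is not None else R.from_rotvec(r.read_state()["orientation"]).as_matrix()
    return (T.T@(np.array(Q)-np.array(P))).round(4)
def yang():
    T=R.from_rotvec(r.read_state()["orientation"]).as_matrix(); return np.degrees(np.arctan2(T[1,1],T[0,1]))
E
python3 - <<'E'
from h import *
P=r.read_state()["ee_pos"]; print(yang())
for Q in ([.24,.25,.24],[.34,-.1,.2],[.489,-.206,.08]):
    d=delta(P,Q); print(Q,d,np.ceil(np.linalg.norm(d)/.06)); P=Q
E
```

```text
75.45972660142164
[0.24, 0.25, 0.24] [-0.1695 -0.3223 -0.009 ] 7.0
[0.34, -0.1, 0.2] [-0.1847 -0.3136  0.0404] 7.0
[0.489, -0.206, 0.08] [-0.1708 -0.065   0.1201] 4.0
```

Call:
step_arm:
  targets:
    - [-0.0242, -0.046, -0.0013, 0, 1]
    - [-0.0242, -0.046, -0.0013, 0, 1]
    - [-0.0242, -0.046, -0.0013, 0, 1]
    - [-0.0242, -0.046, -0.0013, 0, 1]
    - [-0.0242, -0.046, -0.0013, 0, 1]
    - [-0.0242, -0.046, -0.0013, 0, 1]
    - [-0.0242, -0.046, -0.0013, 0, 1]
    - [-0.0264, -0.0448, 0.0058, 0, 1]
    - [-0.0264, -0.0448, 0.0058, 0, 1]
    - [-0.0264, -0.0448, 0.0058, 0, 1]
    - [-0.0264, -0.0448, 0.0058, 0, 1]
    - [-0.0264, -0.0448, 0.0058, 0, 1]
    - [-0.0264, -0.0448, 0.0058, 0, 1]
    - [-0.0264, -0.0448, 0.0058, 0, 1]
    - [-0.0427, -0.0163, 0.03, 0, 1]
    - [-0.0427, -0.0163, 0.03, 0, 1]
    - [-0.0427, -0.0163, 0.03, 0, 1]
    - [-0.0427, -0.0163, 0.03, 0, 1]
    - [0, 0, 0, -7.7, 1]
    - [0, 0, 0, 0, 1]
  squeeze: 20

```text
clock: 2.7
ee_pos: [0.4887, -0.2051, 0.0784]
orientation: [-0.19, -3.133, -0.002]
ft_force: [-0.4, -0.5, 1.1]
grip_width: 1.007
finger_force: 0.0
```

Run:
```python
from h import *
P=r.read_state()["ee_pos"]; print(P,yang(),delta(P,[.489,-.206,-.007]))
s=cam("scene"); save(s,"s1"); t=cam("top")
a=cv2.resize(s["pixels"][180:300,240:400],None,fx=4,fy=4)[:,:,::-1]; cv2.imwrite("pics/s1c.png",a)
```

```text
[ 0.48869003 -0.20508773  0.07842064] 83.0567175436944 [-0.0006 -0.0009  0.0854]
```

View pics/s1c.png

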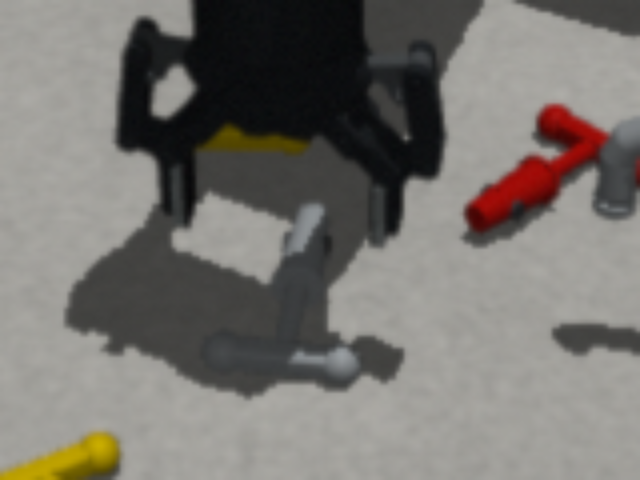

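The open gripper is square over the grey key: fingertips at scene about (284,235) and (335,240), key balls at (295,268) and (325,270). I'll go down to just above the balls and check the clearances.

Call:
step_arm:
  targets:
    - [-0.0003, -0.0005, 0.03, 0, 1]
    - [-0.0003, -0.0004, 0.03, 0, 1]
    - [0, 0, 0.006, 0, 1]
    - [0, 0, 0, 0, 1]

```text
clock: 3.3
ee_pos: [0.4899, -0.2061, 0.0146]
orientation: [0.188, 3.135, -0.001]
ft_force: [0.2, 1.0, 0.6]
grip_width: 0.997
finger_force: 0.0
```

Run:
```python
from h import *
s=cam("scene"); st=r.read_state();P=st["ee_pos"];T=R.from_rotvec(st["orientation"]).as_matrix();print(P,yang())
for sg in(1,-1): print(proj(s,P+T@np.array([0,sg*.0425,-.0125])))
a=cv2.resize(s["pixels"][210:310,245:405],None,fx=5,fy=5)[:,:,::-1]; cv2.imwrite("pics/s2c.png",a)
```

```text
[ 0.49052233 -0.20647847  0.01515078] 83.14429311587259
[[331.39406652 265.08073731]]
[[288.09822602 260.69863997]]
```

View pics/s2c.png

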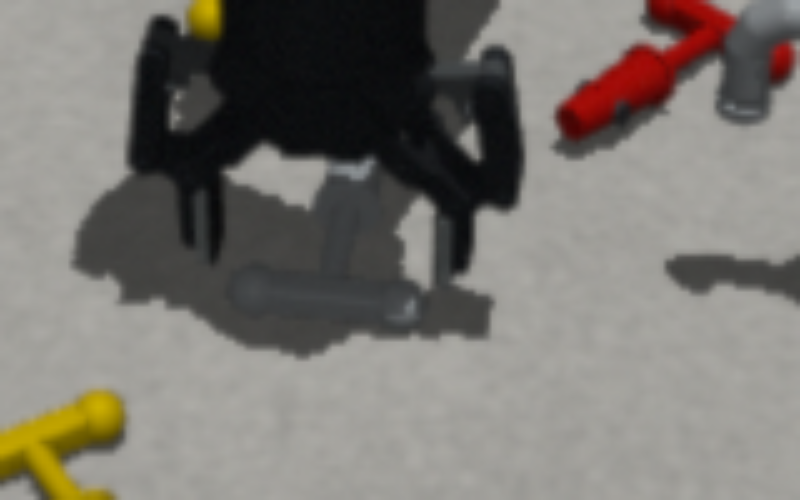

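The tips are at scene (288,262) and (332,266), where the model predicts, and they straddle both balls at (297,267) and (325,271). Going down and closing lightly on the ball ends.

Call:
step_arm:
  targets:
    - [0.001, 0, 0.012, 0, 1]
    - [0, 0, 0.009, 0, 1]
    - [0, 0, 0, 0, 1]
    - [0, 0, 0, 0, 0.9]
    - [0, 0, 0, 0, 0.85]
    - [0, 0, 0, 0, 0.85]
  squeeze: 20

```text
clock: 4.1
ee_pos: [0.4884, -0.2058, -0.0071]
orientation: [-0.187, -3.135, -0.0]
ft_force: [-1.7, 1.3, 1.5]
grip_width: 0.898
finger_force: 23.2
```

Call:
step_arm:
  targets:
    - [0, 0, -0.02, 0, 0.85]
    - [0, 0, -0.025, 0, 0.85]
    - [0, 0, -0.03, 0, 0.85]
    - [0, 0, -0.03, 0, 0.85]
    - [0, 0, -0.03, 0, 0.85]
    - [0, 0, 0, 0, 0.85]
    - [0, 0, 0, 0, 0.85]

```text
clock: 4.97
ee_pos: [0.4878, -0.2056, 0.1265]
orientation: [-0.188, -3.135, -0.001]
ft_force: [-0.8, -0.3, -2.3]
grip_width: 0.899
finger_force: 24.9
```

Run:
```python
from h import *
s=cam("scene");t=cam("top")
a=cv2.resize(s["pixels"][150:310,240:400],None,fx=3,fy=3)[:,:,::-1]
b=cv2.resize(t["pixels"][190:350,245:405],None,fx=2.5,fy=2.5)[:,:,::-1]
b=cv2.copyMakeBorder(b,0,80,0,0,cv2.BORDER_CONSTANT)[:,:320]; cv2.imwrite("pics/s3c.png",np.hstack([a,b]))
```

```text
(no output)
```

View pics/s3c.png

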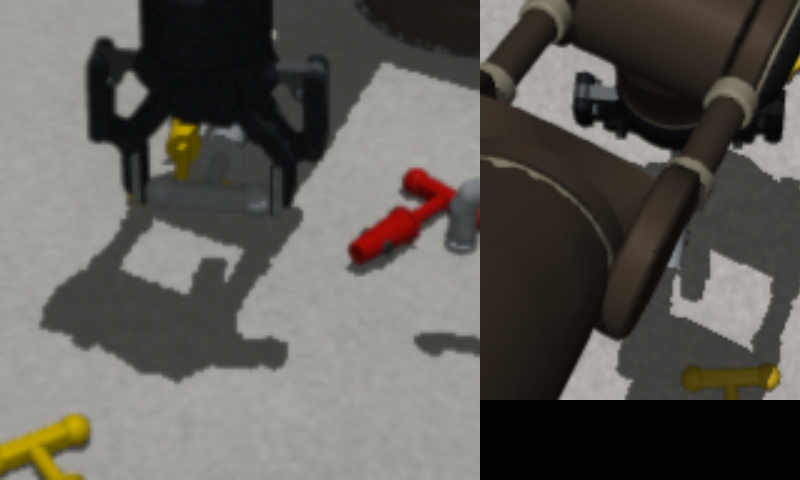

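The key hangs by its balls but is still level, so friction at the pads holds it. I'll ease the grip gently through the jaw command so it can swing.

Call:
step_arm:
  targets:
    - [0, 0, 0, 0, 0.885]
    - [0, 0, 0, 0, 0.885]

```text
clock: 5.32
ee_pos: [0.4882, -0.2058, 0.1269]
orientation: [-0.187, -3.135, -0.001]
ft_force: [1.3, 0.0, -2.7]
grip_width: 0.901
finger_force: 24.9
```

Call:
step_arm:
  targets:
    - [0, 0, 0, 0, 0.893]
    - [0, 0, 0, 0, 0.893]

```text
clock: 5.58
ee_pos: [0.4887, -0.2061, 0.1277]
orientation: [-0.187, -3.136, 0.0]
ft_force: [-0.7, 0.0, -1.9]
grip_width: 0.902
finger_force: 24.9
```

Call:
step_arm:
  targets:
    - [0, 0, -0.06, 0, 0.85]
    - [0, 0, -0.04, 0, 0.85]
    - [0, 0, -0.02, 0, 0.85]
    - [0, 0, 0.02, 0, 0.85]
    - [0, 0, 0.04, 0, 0.85]
    - [0, 0, 0.06, 0, 0.85]
    - [0, 0, -0.06, 0, 0.85]
    - [0, 0, -0.04, 0, 0.85]
    - [0, 0, -0.02, 0, 0.85]
    - [0, 0, 0, 0, 0.85]
    - [0, 0, 0, 0, 0.85]

```text
clock: 6.95
ee_pos: [0.4878, -0.2056, 0.2466]
orientation: [-0.187, -3.134, -0.001]
ft_force: [-0.1, 0.2, -3.3]
grip_width: 0.896
finger_force: 26.6
```

```bash
cat > look.py <<'E'
from h import *
import sys
s=cam("scene"); st=r.read_state();P=st["ee_pos"];T=R.from_rotvec(st["orientation"]).as_matrix()
u,v=proj(s,P+[0,0,.0176])[0].astype(int); print(u,v,P)
B=P+[0,0,.0176]; x=-T[:,0]; x=x*np.sign(x[0])
# predicted tip pixel for plug-down angles (0=level towards robot, 90=hanging)
for a in (0,15,30,45,60,75,90): print(a,(proj(s,B+.102*(-x*np.cos(np.radians(a))-np.array([0,0,np.sin(np.radians(a))])))[0]-[u-60,v-60]).round())
cv2.imwrite(sys.argv[1],cv2.resize(s["pixels"][v-60:v+80,u-60:u+60],None,fx=4,fy=4)[:,:,::-1])
E
python3 look.py pics/s4c.png
```

```text
308 157 [ 0.48752599 -0.20545748  0.24619971]
0 [70. 31.]
15 [69. 45.]
30 [69. 59.]
45 [67. 73.]
60 [66. 87.]
75 [64. 99.]
90 [ 61. 109.]
```

View pics/s4c.png

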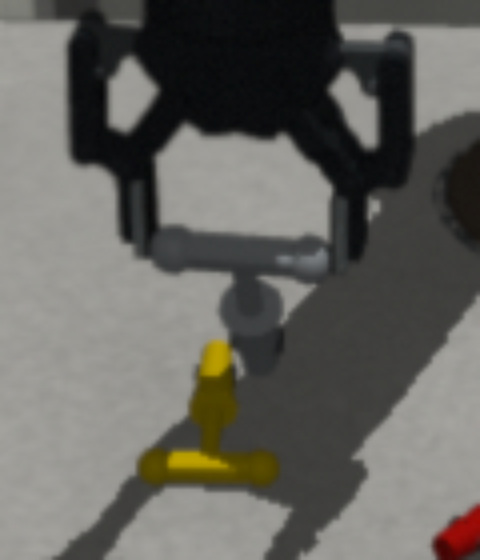

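The shake brought the plug down: its tip is at crop (65,92), about 66° below level. One more shake.

Call:
step_arm:
  targets:
    - [0, 0, 0.02, 0, 0.85]
    - [0, 0, 0.04, 0, 0.85]
    - [0, 0, 0.06, 0, 0.85]
    - [0, 0, -0.06, 0, 0.85]
    - [0, 0, -0.04, 0, 0.85]
    - [0, 0, -0.02, 0, 0.85]
    - [0, 0, 0.02, 0, 0.85]
    - [0, 0, 0.04, 0, 0.85]
    - [0, 0, 0.06, 0, 0.85]
    - [0, 0, -0.06, 0, 0.85]
    - [0, 0, -0.04, 0, 0.85]
    - [0, 0, -0.02, 0, 0.85]
    - [0, 0, 0, 0, 0.85]
    - [0, 0, 0, 0, 0.85]

```text
clock: 8.75
ee_pos: [0.4873, -0.2053, 0.2458]
orientation: [-0.187, -3.133, -0.002]
ft_force: [-0.5, -0.0, -2.7]
grip_width: 0.895
finger_force: 28.0
```

```bash
python3 look.py pics/s5c.png
python3 - <<'E'
from h import *
i=cv2.imread("pics/s5c.png"); g=i.max(2).astype(int)
# grey-blue key pixels: print column span of darkness per row near the plug
for y in range(300,500,10):
    row=i[y,180:330].astype(int); print(y,row[::10].max(1).tolist())
E
```

```text
308 157 [ 0.48721092 -0.20529129  0.24556849]
0 [70. 31.]
15 [69. 45.]
30 [69. 59.]
45 [67. 73.]
60 [66. 87.]
75 [64. 99.]
90 [ 61. 109.]
300 [156, 155, 155, 157, 157, 131, 56, 57, 137, 151, 155, 154, 124, 65, 63]
310 [155, 157, 157, 156, 154, 106, 56, 56, 85, 141, 154, 131, 65, 64, 63]
320 [150, 154, 157, 156, 100, 65, 56, 56, 61, 73, 146, 72, 64, 63, 62]
330 [154, 152, 157, 148, 71, 63, 55, 57, 61, 67, 66, 62, 63, 64, 64]
340 [151, 152, 150, 152, 72, 64, 61, 61, 64, 65, 62, 63, 63, 64, 64]
350 [153, 152, 141, 167, 114, 64, 65, 64, 64, 58, 63, 63, 64, 64, 63]
360 [156, 153, 142, 174, 164, 51, 56, 57, 53, 49, 63, 63, 62, 63, 63]
370 [151, 145, 118, 176, 150, 49, 53, 54, 53, 44, 54, 63, 63, 63, 64]
380 [153, 145, 85, 82, 63, 46, 53, 54, 52, 36, 55, 62, 62, 63, 63]
390 [151, 144, 75, 77, 74, 57, 52, 55, 53, 36, 62, 62, 63, 63, 63]
400 [151, 111, 79, 79, 80, 72, 52, 53, 53, 52, 64, 63, 63, 64, 65]
410 [154, 95, 75, 78, 72, 77, 52, 55, 52, 57, 62, 65, 65, 65, 63]
420 [122, 67, 74, 77, 71, 75, 60, 59, 59, 63, 62, 63, 64, 64, 63]
430 [63, 61, 63, 78, 65, 62, 63, 64, 63, 64, 64, 64, 64, 64, 63]
440 [63, 64, 67, 78, 64, 63, 62, 63, 65, 63, 63, 63, 64, 64, 63]
450 [113, 114, 96, 79, 70, 65, 64, 63, 67, 65, 64, 64, 63, 64, 62]
460 [187, 188, 187, 161, 126, 84, 80, 79, 86, 81, 63, 62, 62, 63, 64]
470 [108, 110, 112, 114, 115, 107, 86, 83, 89, 83, 66, 64, 63, 62, 64]
480 [75, 75, 77, 77, 78, 78, 77, 74, 78, 73, 63, 62, 63, 65, 64]
490 [151, 150, 147, 99, 99, 99, 97, 72, 63, 64, 61, 61, 62, 63, 63]
```

```bash
cat > ang.py <<'E'
from h import *
s=cam("scene"); st=r.read_state();P=st["ee_pos"];T=R.from_rotvec(st["orientation"]).as_matrix()
B=P+[0,0,.0176]; x=-T[:,0]; x=x*np.sign(x[0]); y=np.array([-x[1],x[0],0]); n=np.linspace(0,6.28,60)
for a in range(60,111,5):
    c,sn=np.cos(np.radians(a)),np.sin(np.radians(a)); k=-x*c-np.array([0,0,sn]); w=np.cross(k,y)
    D=lambda L,rad:proj(s,B+L*k+rad*(np.outer(np.cos(n),w)+np.outer(np.sin(n),y)))
    e,f=D(.102,.0085),D(.051,.0145); print(a,"tip bottom",e[:,1].max().round(1),"tip centre u",e[:,0].mean().round(1),"collar top/bottom/u",f[:,1].min().round(1),f[:,1].max().round(1),f[:,0].mean().round(1))
u,v=proj(s,B)[0]; g=s["pixels"].max(2); u=int(u)
print("bar v",v)
for dy in range(0,60): print(int(v)+dy, g[int(v)+dy,u-8:u+14].tolist())
E
python3 ang.py
```

```text
60 tip bottom 188.2 tip centre u 313.7 collar top/bottom/u 164.2 178.8 311.1
65 tip bottom 192.3 tip centre u 313.0 collar top/bottom/u 166.7 180.7 310.7
70 tip bottom 196.2 tip centre u 312.3 collar top/bottom/u 169.2 182.4 310.3
75 tip bottom 199.9 tip centre u 311.6 collar top/bottom/u 171.6 184.0 310.0
80 tip bottom 203.3 tip centre u 310.8 collar top/bottom/u 173.9 185.4 309.6
85 tip bottom 206.4 tip centre u 310.0 collar top/bottom/u 176.1 186.5 309.1
90 tip bottom 209.2 tip centre u 309.2 collar top/bottom/u 178.1 187.5 308.7
95 tip bottom 211.6 tip centre u 308.3 collar top/bottom/u 180.1 188.3 308.3
100 tip bottom 213.8 tip centre u 307.5 collar top/bottom/u 181.8 188.8 307.8
105 tip bottom 215.5 tip centre u 306.6 collar top/bottom/u 183.4 189.1 307.4
110 tip bottom 216.9 tip centre u 305.8 collar top/bottom/u 184.8 189.2 307.0
bar v 157.73232091802168
157 [66, 66, 69, 69, 69, 74, 75, 75, 80, 81, 82, 87, 87, 87, 96, 99, 97, 97, 109, 112, 126, 127]
158 [65, 65, 65, 65, 65, 65, 65, 65, 66, 65, 65, 66, 65, 65, 67, 69, 68, 67, 71, 74, 79, 76]
159 [65, 65, 65, 65, 65, 65, 65, 65
[... 4870 characters left out ...]
 65, 63, 64, 64, 65, 63, 63]
210 [87, 82, 80, 78, 77, 73, 73, 73, 73, 72, 68, 74, 77, 77, 76, 72, 64, 62, 62, 62, 64, 63]
211 [126, 113, 112, 87, 81, 78, 78, 78, 77, 77, 77, 81, 83, 83, 83, 77, 72, 63, 61, 62, 62, 64]
212 [183, 183, 177, 124, 109, 88, 84, 81, 81, 81, 82, 84, 87, 88, 86, 83, 77, 67, 63, 62, 62, 63]
213 [174, 174, 174, 167, 161, 110, 97, 89, 88, 87, 82, 85, 90, 91, 86, 84, 79, 70, 63, 63, 64, 65]
214 [116, 117, 118, 119, 118, 111, 107, 88, 85, 85, 82, 86, 88, 91, 87, 84, 78, 71, 64, 64, 63, 64]
215 [91, 90, 91, 92, 90, 91, 90, 82, 80, 78, 79, 84, 86, 87, 85, 81, 76, 68, 63, 63, 64, 64]
216 [83, 82, 83, 83, 83, 83, 83, 80, 79, 78, 76, 79, 83, 83, 82, 79, 71, 63, 64, 61, 62, 63]
```

Tip bottom is at row 201, so the key is about 77° down, with 13° still to go (tip towards the robot). A gentle horizontal reversal should bring it upright.

Call:
step_arm:
  targets:
    - [-0.01, 0, 0, 0, 0.85]
    - [-0.02, 0, 0, 0, 0.85]
    - [-0.03, 0, 0, 0, 0.85]
    - [0.03, 0, 0, 0, 0.85]
    - [0.02, 0, 0, 0, 0.85]
    - [0.01, 0, 0, 0, 0.85]
    - [0, 0, 0, 0, 0.85]
    - [0, 0, 0, 0, 0.85]

```text
clock: 9.85
ee_pos: [0.4896, -0.2063, 0.2481]
orientation: [0.187, 3.135, -0.001]
ft_force: [0.9, 0.8, -2.4]
grip_width: 0.898
finger_force: 27.7
```

```bash
sed -i 's/^for dy.*/for dy in range(38,56): print(int(v)+dy, g[int(v)+dy,u-4:u+6].tolist())/; s/range(60,111,5)/range(65,101,5)/' ang.py; python3 ang.py
```

```text
65 tip bottom 192.0 tip centre u 312.4 collar top/bottom/u 166.3 180.3 310.1
70 tip bottom 195.9 tip centre u 311.7 collar top/bottom/u 168.8 182.1 309.7
75 tip bottom 199.6 tip centre u 311.0 collar top/bottom/u 171.2 183.6 309.3
80 tip bottom 202.9 tip centre u 310.2 collar top/bottom/u 173.5 185.0 308.9
85 tip bottom 206.0 tip centre u 309.4 collar top/bottom/u 175.6 186.1 308.5
90 tip bottom 208.8 tip centre u 308.6 collar top/bottom/u 177.7 187.1 308.1
95 tip bottom 211.3 tip centre u 307.7 collar top/bottom/u 179.6 187.8 307.7
100 tip bottom 213.4 tip centre u 306.9 collar top/bottom/u 181.4 188.4 307.2
bar v 157.20171235242515
195 [55, 45, 51, 53, 55, 53, 54, 55, 55, 53]
196 [75, 59, 52, 53, 54, 55, 55, 55, 55, 54]
197 [78, 63, 54, 54, 54, 54, 55, 55, 55, 54]
198 [76, 64, 51, 54, 56, 54, 56, 55, 55, 54]
199 [72, 68, 52, 53, 55, 54, 56, 55, 54, 52]
200 [71, 75, 55, 53, 55, 54, 56, 55, 54, 53]
201 [69, 76, 59, 54, 54, 54, 56, 54, 53, 53]
202 [69, 75, 62, 55, 56, 55, 56, 55, 55, 54]
203 [70, 72, 64, 60, 57, 57, 56, 57, 56, 58]
204 [62, 62, 62, 63, 62, 61, 61, 61, 63, 63]
205 [59, 61, 62, 63, 62, 62, 63, 64, 64, 63]
206 [58, 62, 62, 63, 64, 63, 64, 63, 63, 64]
207 [63, 62, 64, 61, 63, 62, 62, 62, 62, 63]
208 [63, 63, 63, 62, 61, 61, 62, 62, 62, 64]
209 [68, 65, 65, 65, 64, 64, 63, 62, 64, 65]
210 [78, 77, 74, 73, 72, 73, 71, 69, 74, 76]
211 [82, 78, 79, 78, 78, 78, 77, 77, 81, 83]
212 [108, 87, 84, 83, 81, 82, 81, 81, 84, 87]
```

Call:
step_arm:
  targets:
    - [-0.015, 0, 0, 0, 0.85]
    - [-0.03, 0, 0, 0, 0.85]
    - [-0.045, 0, 0, 0, 0.85]
    - [0.045, 0, 0, 0, 0.85]
    - [0.03, 0, 0, 0, 0.85]
    - [0.015, 0, 0, 0, 0.85]
    - [0, 0, 0, 0, 0.85]
    - [0, 0, 0, 0, 0.85]

```text
clock: 10.9
ee_pos: [0.4901, -0.2065, 0.2487]
orientation: [0.187, 3.133, -0.001]
ft_force: [0.2, 0.1, -3.1]
grip_width: 0.897
finger_force: 25.0
```

```bash
python3 ang.py
```

```text
65 tip bottom 192.0 tip centre u 312.3 collar top/bottom/u 166.3 180.3 310.0
70 tip bottom 195.9 tip centre u 311.6 collar top/bottom/u 168.7 182.0 309.6
75 tip bottom 199.5 tip centre u 310.9 collar top/bottom/u 171.1 183.6 309.3
80 tip bottom 202.9 tip centre u 310.1 collar top/bottom/u 173.4 184.9 308.8
85 tip bottom 206.0 tip centre u 309.3 collar top/bottom/u 175.6 186.1 308.4
90 tip bottom 208.8 tip centre u 308.5 collar top/bottom/u 177.6 187.0 308.0
95 tip bottom 211.2 tip centre u 307.6 collar top/bottom/u 179.5 187.8 307.6
100 tip bottom 213.3 tip centre u 306.8 collar top/bottom/u 181.3 188.3 307.1
bar v 157.12533598740646
195 [58, 59, 58, 60, 60, 61, 59, 60, 54, 52]
196 [57, 57, 59, 59, 61, 61, 58, 60, 56, 52]
197 [58, 59, 59, 60, 60, 60, 59, 60, 56, 54]
198 [58, 59, 58, 59, 61, 59, 59, 59, 55, 50]
199 [59, 58, 59, 60, 60, 60, 58, 60, 55, 47]
200 [57, 59, 58, 61, 60, 60, 60, 60, 54, 50]
201 [58, 59, 58, 60, 62, 61, 60, 60, 54, 46]
202 [57, 59, 59, 60, 61, 61, 60, 59, 47, 36]
203 [58, 59, 59, 61, 63, 61, 62, 59, 43, 33]
204 [58, 59, 59, 60, 63, 62, 62, 60, 51, 45]
205 [58, 60, 59, 61, 62, 63, 63, 60, 55, 56]
206 [58, 59, 60, 59, 63, 62, 62, 59, 55, 57]
207 [57, 59, 60, 60, 61, 62, 62, 59, 52, 59]
208 [58, 59, 60, 60, 63, 63, 62, 59, 52, 61]
209 [56, 59, 59, 60, 64, 63, 62, 57, 52, 64]
210 [56, 59, 59, 60, 62, 62, 61, 57, 58, 74]
211 [64, 60, 60, 60, 61, 62, 63, 59, 73, 82]
212 [104, 77, 64, 63, 63, 65, 73, 72, 82, 86]
```

Now about 96°, slightly past upright. I'll give a gentler reversal the other way.

Call:
step_arm:
  targets:
    - [0.01, 0, 0, 0, 0.85]
    - [0.02, 0, 0, 0, 0.85]
    - [0.033, 0, 0, 0, 0.85]
    - [-0.033, 0, 0, 0, 0.85]
    - [-0.02, 0, 0, 0, 0.85]
    - [-0.01, 0, 0, 0, 0.85]
    - [0, 0, 0, 0, 0.85]
    - [0, 0, 0, 0, 0.85]

```text
clock: 11.95
ee_pos: [0.4879, -0.2058, 0.2475]
orientation: [-0.187, -3.135, -0.001]
ft_force: [-0.9, -0.9, -2.1]
grip_width: 0.895
finger_force: 25.3
```

```bash
python3 ang.py
```

```text
65 tip bottom 191.7 tip centre u 312.7 collar top/bottom/u 166.1 180.1 310.4
70 tip bottom 195.6 tip centre u 312.0 collar top/bottom/u 168.5 181.8 310.0
75 tip bottom 199.3 tip centre u 311.3 collar top/bottom/u 170.9 183.3 309.6
80 tip bottom 202.6 tip centre u 310.5 collar top/bottom/u 173.2 184.7 309.2
85 tip bottom 205.8 tip centre u 309.7 collar top/bottom/u 175.4 185.9 308.8
90 tip bottom 208.5 tip centre u 308.9 collar top/bottom/u 177.5 186.8 308.4
95 tip bottom 211.0 tip centre u 308.0 collar top/bottom/u 179.4 187.6 308.0
100 tip bottom 213.1 tip centre u 307.2 collar top/bottom/u 181.1 188.1 307.5
bar v 156.9903582545772
194 [55, 58, 58, 57, 59, 59, 59, 59, 56, 53]
195 [55, 58, 58, 59, 59, 59, 59, 58, 56, 54]
196 [55, 59, 58, 58, 59, 59, 59, 58, 56, 53]
197 [55, 58, 59, 58, 59, 59, 59, 59, 56, 53]
198 [54, 58, 59, 59, 59, 58, 60, 58, 56, 52]
199 [54, 58, 59, 57, 58, 59, 58, 58, 56, 52]
200 [53, 56, 58, 59, 59, 59, 59, 57, 54, 45]
201 [53, 58, 59, 58, 60, 60, 59, 58, 53, 36]
202 [53, 56, 60, 59, 59, 59, 58, 58, 54, 37]
203 [54, 57, 58, 57, 59, 58, 59, 57, 53, 45]
204 [54, 56, 59, 58, 59, 59, 59, 56, 56, 49]
205 [53, 58, 59, 58, 59, 59, 58, 57, 56, 51]
206 [53, 58, 60, 58, 60, 60, 59, 57, 56, 52]
207 [52, 57, 58, 59, 59, 60, 59, 56, 55, 52]
208 [53, 57, 58, 59, 59, 59, 58, 57, 55, 53]
209 [58, 56, 59, 60, 58, 60, 58, 56, 53, 61]
210 [69, 60, 59, 60, 59, 59, 59, 56, 61, 74]
211 [86, 75, 67, 66, 61, 63, 65, 67, 78, 82]
```

Call:
step_arm:
  targets:
    - [0.01, 0, 0, 0, 0.85]
    - [0.02, 0, 0, 0, 0.85]
    - [0.035, 0, 0, 0, 0.85]
    - [-0.035, 0, 0, 0, 0.85]
    - [-0.02, 0, 0, 0, 0.85]
    - [-0.01, 0, 0, 0, 0.85]
    - [0, 0, -0.012, 0, 0.85]
    - [0, 0, -0.0105, 0, 0.85]
    - [0.003, 0.02, 0, 0, 0.85]
    - [0.006, 0.04, 0, 0, 0.85]
    - [0.0075, 0.05, 0, 0, 0.85]
    - [0.0075, 0.05, 0, 0, 0.85]
    - [0.006, 0.035, 0, 0, 0.85]
    - [0.003, 0.0186, 0, 2, 0.85]
    - [0, 0, 0, 0, 0.85]
    - [0, 0, 0, 0, 0.85]

```text
clock: 14.0
ee_pos: [0.4809, 0.01, 0.2703]
orientation: [-0.241, -3.132, 0.001]
ft_force: [-0.2, 0.1, -2.8]
grip_width: 0.894
finger_force: 25.6
```

Run:
```python
from h import *
s=cam("scene");t=cam("top");st=r.read_state();P=st["ee_pos"];print(P,yang())
B=P+[0,0,.0176]
print("bar,tip scene",proj(s,[B,B-[0,0,.102]]).round(1).tolist(),"top",proj(t,[B,B-[0,0,.102]]).round(1).tolist())
u,v=proj(s,B)[0].astype(int)
a=cv2.resize(s["pixels"][v-30:v+70,u-50:u+50],None,fx=5,fy=5,interpolation=2)[:,:,::-1]
u2,v2=proj(t,B-[0,0,.1])[0].astype(int)
b=cv2.resize(t["pixels"][v2-50:v2+50,u2-30:u2+30],None,fx=5,fy=5,interpolation=2)[:,:,::-1]
print("scene crop origin",u-50,v-30,"top crop origin",u2-30,v2-50); cv2.imwrite("pics/s6c.png",np.hstack([a,b]))
```

```text
[0.48120529 0.00938195 0.27032092] 81.12691691677662
bar,tip scene [[436.7, 145.5], [430.0, 195.3]] top [[183.7, 231.1], [200.2, 243.7]]
scene crop origin 386 115 top crop origin 169 193
```

View pics/s6c.png

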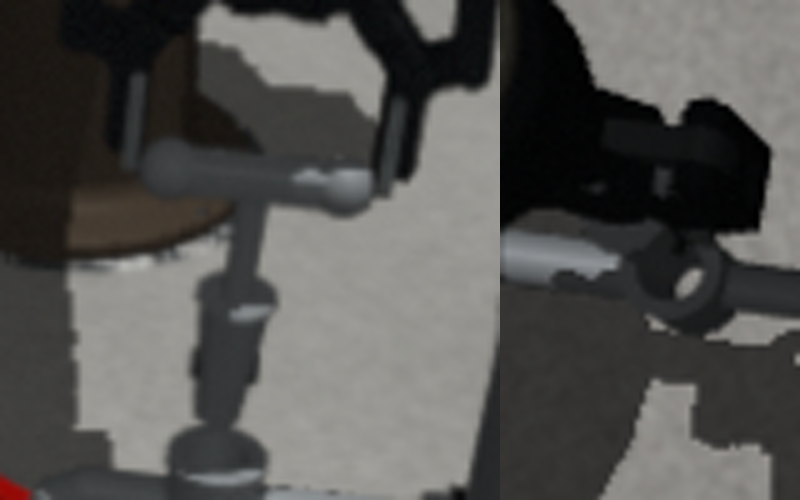

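```bash
cat > tip.py <<'E'
from h import *
s=cam("scene"); g=s["pixels"].max(2).astype(int); P=r.read_state()["ee_pos"]; print(P)
for y in range(150,212,2): 
    row=g[y,420:450]; d=np.where(row<105)[0]; print(y, row.tolist())
B=P+[0,0,.0076]
for z in (0,.048,.051,.102): print(z,proj(s,B-[0,0,z]).round(1))
print("dx,dy=5mm:",(proj(s,B-[0,0,.102]+np.array([[.005,0,0],[0,.005,0],[0,0,.005]]))-proj(s,B-[0,0,.102])).round(2))
E
python3 tip.py
```

```text
[0.48127088 0.00929316 0.27028254]
150 [66, 65, 65, 62, 61, 61, 60, 61, 63, 61, 62, 62, 65, 64, 64, 65, 65, 65, 68, 68, 69, 69, 69, 71, 93, 122, 129, 132, 133, 131]
152 [60, 61, 58, 58, 57, 58, 58, 59, 59, 59, 60, 60, 59, 60, 60, 59, 62, 61, 61, 60, 61, 63, 62, 62, 67, 71, 74, 75, 78, 81]
154 [53, 53, 57, 57, 58, 55, 56, 56, 55, 54, 52, 54, 52, 55, 56, 57, 57, 58, 57, 58, 58, 58, 59, 60, 62, 62, 62, 62, 63, 62]
156 [66, 67, 67, 67, 66, 65, 60, 59, 65, 66, 60, 50, 41, 50, 55, 55, 55, 56, 63, 95, 110, 110, 109, 102, 100, 95, 87, 85, 80, 70]
158 [68, 67, 68, 67, 67, 64, 62, 57, 53, 49, 40, 42, 45, 52, 57, 59, 60, 60, 77, 133, 150, 153, 152, 152, 152, 152, 149, 149, 146, 144]
160 [68, 67, 58, 57, 51, 49, 43, 40, 54, 67, 97, 81, 56, 54, 58, 60, 59, 63, 93, 146, 152, 151, 151, 151, 150, 150, 149, 151, 150, 151]
162 [49, 43, 38, 41, 47, 66, 90, 101, 116, 96, 93, 75, 56, 55, 59, 59, 61, 69, 125, 149, 153, 153, 154, 153, 151, 149, 148, 150, 151, 152]
164 [53, 103, 134, 146, 153, 157, 160, 155, 152, 140, 142, 94, 60, 56, 58, 59, 60, 82, 148, 154, 154, 152, 151, 151, 152, 152, 151, 150, 151, 15
[... 2731 characters left out ...]
]
204 [66, 57, 56, 55, 56, 59, 60, 63, 63, 63, 62, 61, 57, 56, 55, 55, 57, 63, 96, 140, 153, 154, 155, 154, 154, 155, 154, 155, 156, 159]
206 [61, 57, 57, 56, 58, 61, 62, 62, 63, 63, 61, 59, 56, 54, 52, 49, 55, 58, 63, 101, 145, 156, 155, 156, 157, 157, 158, 156, 157, 157]
208 [57, 55, 58, 56, 58, 59, 62, 64, 65, 65, 64, 60, 60, 63, 67, 70, 73, 72, 72, 117, 150, 158, 156, 156, 156, 157, 157, 157, 158, 158]
210 [49, 52, 66, 94, 119, 128, 131, 132, 134, 135, 135, 135, 137, 138, 139, 139, 137, 115, 97, 138, 157, 156, 154, 152, 152, 152, 154, 156, 155, 154]
0 [[436.  150.7]]
0.048 [[432.8 174.6]]
0.051 [[432.6 176. ]]
0.102 [[429.3 199.9]]
dx,dy=5mm: [[ 0.32  1.65]
 [ 2.78  0.06]
 [ 0.31 -2.28]]
```

The picture shows the key nearly upright above the tap mouth: bar at scene about (437,150), plug tip about (429,198), rim centre (429,206). It has crept to the fingertips, and the tip is about 4 mm towards the robot. I'll shift forward 4 mm and lower gently.

Call:
step_arm:
  targets:
    - [-0.002, 0.0005, 0, 0, 0.85]
    - [-0.002, 0.0005, 0, 0, 0.85]
    - [0, 0, 0.004, 0, 0.85]
    - [0, 0, 0.006, 0, 0.85]
    - [0, 0, 0.006, 0, 0.85]
    - [0, 0, 0.006, 0, 0.85]
    - [0, 0, 0.003, 0, 0.85]
    - [0, 0, 0, 0, 0.85]

```text
clock: 15.15
ee_pos: [0.4851, 0.0104, 0.2448]
orientation: [-0.242, -3.131, -0.0]
ft_force: [-0.7, -0.5, -2.4]
grip_width: 0.899
finger_force: 25.6
```

```bash
python3 tip.py | cut -c1-135 | sed -n '8,40p'
```

```text
162 [70, 68, 67, 67, 68, 67, 66, 65, 65, 65, 64, 64, 63, 61, 61, 61, 62, 61, 61, 61, 61, 60, 61, 61, 64, 67, 64, 64, 64, 63]
164 [67, 66, 64, 64, 63, 63, 64, 65, 65, 65, 67, 68, 68, 68, 69, 68, 68, 68, 68, 69, 69, 68, 68, 71, 90, 125, 111, 107, 106, 106]
166 [61, 61, 59, 59, 59, 60, 60, 59, 60, 60, 61, 61, 60, 61, 61, 61, 60, 62, 62, 62, 62, 64, 66, 78, 82, 89, 92, 95, 99, 103]
168 [85, 91, 99, 96, 90, 82, 78, 77, 70, 67, 64, 62, 58, 57, 58, 58, 57, 57, 57, 59, 58, 59, 61, 62, 64, 63, 62, 63, 64, 68]
170 [156, 154, 155, 155, 155, 156, 156, 154, 154, 153, 143, 116, 70, 55, 54, 55, 56, 62, 99, 118, 104, 100, 100, 88, 84, 74, 74, 72, 63
172 [155, 155, 155, 156, 155, 155, 154, 154, 155, 155, 149, 101, 63, 56, 58, 60, 60, 72, 137, 154, 154, 151, 152, 152, 152, 153, 153, 1
174 [157, 157, 156, 156, 156, 157, 156, 155, 154, 153, 138, 85, 58, 58, 59, 60, 63, 97, 148, 156, 157, 154, 154, 152, 152, 153, 154, 15
176 [155, 155, 153, 154, 155, 156, 156, 155, 154, 150, 120, 75, 58, 57, 59, 60, 67, 121, 150, 155, 155, 154, 153, 154, 154, 154, 154, 1
178 [154, 155, 156, 155, 155, 153, 153, 153, 152, 
[... 1702 characters left out ...]
57, 158, 161, 1
204 [66, 58, 56, 51, 48, 51, 54, 56, 56, 57, 57, 57, 55, 54, 52, 53, 56, 64, 97, 141, 155, 156, 155, 156, 155, 155, 156, 156, 157, 158]
206 [62, 58, 56, 51, 47, 53, 54, 57, 55, 57, 56, 56, 55, 52, 50, 49, 56, 59, 64, 103, 146, 157, 157, 158, 158, 158, 159, 157, 159, 159]
208 [58, 56, 58, 58, 55, 54, 55, 58, 58, 57, 57, 57, 53, 52, 52, 56, 58, 60, 67, 118, 152, 160, 158, 158, 158, 159, 159, 160, 159, 160]
210 [49, 53, 54, 56, 57, 59, 64, 68, 72, 73, 73, 79, 117, 134, 129, 96, 64, 60, 83, 139, 157, 157, 155, 154, 153, 153, 156, 157, 156, 1
0 [[435.2 164.7]]
0.048 [[432.  187.9]]
0.051 [[431.8 189.3]]
0.102 [[428.6 212.5]]
dx,dy=5mm: [[ 0.31  1.68]
 [ 2.75  0.05]
 [ 0.31 -2.21]]
```

No contact force, and the plug is inside the mouth. Continuing down while easing back.

Call:
step_arm:
  targets:
    - [0.001, 0, 0.006, 0, 0.85]
    - [0.001, 0, 0.006, 0, 0.85]
    - [0.001, 0, 0.006, 0, 0.85]
    - [0, 0, 0.004, 0, 0.85]
    - [0, 0, 0, 0, 0.85]

```text
clock: 15.82
ee_pos: [0.4822, 0.0113, 0.2227]
orientation: [-0.242, -3.131, -0.002]
ft_force: [0.4, 2.7, -3.6]
grip_width: 0.895
finger_force: 25.6
```

Call:
step_arm:
  targets:
    - [0, -0.001, 0.003, 0, 0.85]
    - [0, 0, 0.003, 0, 0.85]
    - [0, 0, 0, 0, 0.85]

```text
clock: 16.2
ee_pos: [0.4833, 0.011, 0.2182]
orientation: [0.243, 3.13, 0.005]
ft_force: [-0.0, 5.9, 2.8]
grip_width: 0.896
finger_force: 26.0
```

Call:
step_arm:
  targets:
    - [0, 0, 0, 0, 0.95]
    - [0, 0, 0, 0, 1]
    - [0, 0, 0, 0, 1]
    - [0, 0, 0, 0, 1]
    - [0, 0, 0, 0, 1]

```text
clock: 16.82
ee_pos: [0.4823, 0.0097, 0.2172]
orientation: [-0.242, -3.132, 0.0]
ft_force: [-0.0, -0.9, -0.4]
grip_width: 1.0
finger_force: 0.0
```

Run:
```python
from h import *
s=cam("scene");P=r.read_state()["ee_pos"];print(P,yang())
C=np.array([.481,.010,.163])
print("expected seated bar, collar, tip", proj(s,C+np.array([[0,0,.0565],[0,0,.0055]])).round(1).tolist())
u,v=430,175
print(u-50,v-45)
cv2.imwrite("pics/s7c.png",cv2.resize(s["pixels"][v-45:v+55,u-50:u+50],None,fx=6,fy=6,interpolation=2)[:,:,::-1])
```

```text
[0.48231778 0.00972081 0.21724357] 81.15755932614876
expected seated bar, collar, tip [[432.5, 179.5], [429.2, 203.2]]
380 130
```

View pics/s7c.png

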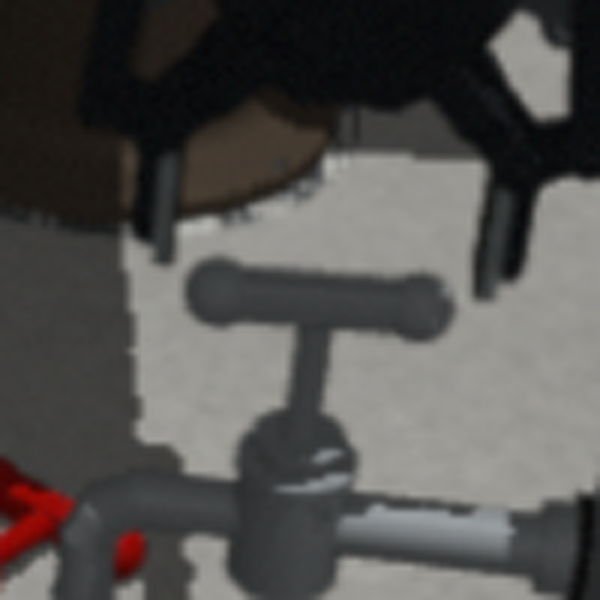

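The key stands upright and seated in the bore, let go: bar at scene (433,179.5) against (432.5,179.5) expected, collar just above the rim, handle in line with the spout. Next I go up, turn a quarter and come down astride the bar.

Call:
step_arm:
  targets:
    - [0, 0, -0.02, 0, 1]
    - [0.0014, 0.0006, -0.03, 0, 1]
    - [0, 0, -0.01, 0, 1]
    - [0, 0, 0, 10, 1]
    - [0, 0, 0, 10, 1]
    - [0, 0, 0, 10, 0.9]
    - [0, 0, 0, 10, 0.8]
    - [0, 0, 0, 10, 0.7]
    - [0, 0, 0, 10, 0.6]
    - [0, 0, 0, 10, 0.55]
    - [0, 0, 0, 10, 0.5]
    - [0, 0, 0, 10, 0.5]
    - [0, 0, 0, 0, 0.5]
    - [0, 0, 0, 0, 0.5]

```text
clock: 18.62
ee_pos: [0.4808, 0.0106, 0.2768]
orientation: [-2.383, -2.046, 0.001]
ft_force: [0.4, 0.6, -0.4]
grip_width: 0.497
finger_force: 0.0
```

Run:
```python
from h import *
s=cam("scene");P=r.read_state()["ee_pos"];print(P,yang(),r.read_state()["qpos"].round(2))
print(delta(P,[.481,.0105,.200]))
B=plane(s,[(416.3,178.3),(450.,180.8)],.2195); d=B[1]-B[0]; print(B.round(4),np.linalg.norm(d),np.degrees(np.arctan2(d[1],d[0])),B.mean(0))
```

```text
[0.48091147 0.01061168 0.27698017] -8.728736534896411 [-0.07 -0.02  1.91 -0.    1.25  0.08]
[-0.0001  0.0001  0.077 ]
[[ 0.4783 -0.0181  0.2195]
 [ 0.4838  0.0404  0.2195]] 0.05868827279436639 84.55000932257765 [0.48105334 0.01114367 0.2195    ]
```

Call:
step_arm:
  targets:
    - [0, 0, 0.03, 0, 0.5]
    - [0, 0, 0.03, 0, 0.5]
    - [0, 0, 0.017, 0, 0.5]
    - [0, 0, 0, 0, 0.5]
    - [0, 0, 0, 0, 0.3]
    - [0, 0, 0, 0, 0.1]
    - [0, 0, 0, 0, 0]
    - [0, 0, 0, 0, 0]
    - [0, 0, 0, 0, 0]
  squeeze: 80

```text
clock: 19.8
ee_pos: [0.4818, 0.0107, 0.2016]
orientation: [2.385, 2.043, 0.002]
ft_force: [-2.2, 1.1, 6.1]
grip_width: 0.147
finger_force: 79.0
```

Call:
step_arm:
  targets:
    - [0, 0, 0.001, 0, 0]
    - [0, 0, 0, 0, 0]
  squeeze: 110

```text
clock: 20.05
ee_pos: [0.482, 0.0107, 0.2014]
orientation: [2.385, 2.043, 0.002]
ft_force: [-2.7, 0.7, 10.0]
grip_width: 0.141
finger_force: 110.1
```

Call:
step_arm:
  targets:
    - [0, 0, 0.0015, 0, 0]
    - [0, 0, 0.001, 0, 0]
    - [0, 0, 0.0002, 5, 0]
    - [0, 0, 0.0002, 5, 0]
    - [0, 0, 0.0002, 5, 0]
    - [0, 0, 0.0002, 5, 0]

```text
clock: 20.8
ee_pos: [0.4824, 0.0106, 0.2]
orientation: [2.703, 1.596, 0.004]
ft_force: [-6.3, 1.8, 18.3]
grip_width: 0.137
finger_force: 111.5
```

Call:
step_arm:
  targets:
    - [-0.0003, -0.0006, 0.0003, 5, 0]
    - [0, 0, 0.0003, 5, 0]
    - [0, 0, 0.0003, 5, 0]
    - [0, 0, 0.0003, 5, 0]
    - [0, 0, 0.0003, 5, 0]
    - [0, 0, 0.0003, 5, 0]

```text
clock: 21.55
ee_pos: [0.4827, 0.0104, 0.1991]
orientation: [3.023, 0.843, 0.007]
ft_force: [-6.0, 0.9, 21.1]
grip_width: 0.141
finger_force: 111.9
```

Call:
step_arm:
  targets:
    - [0, 0, 0.0002, 5, 0]
    - [0, 0, 0.0002, 5, 0]
    - [0, 0, 0.0002, 5, 0]
    - [0, 0, 0.0002, 5, 0]
    - [0, 0, 0.0002, 5, 0]
    - [0, 0, 0.0002, 5, 0]
    - [0, 0, 0.0002, 5, 0]
    - [0, 0, 0.0002, 5, 0]
    - [0, 0, 0, 0, 0]

```text
clock: 22.68
ee_pos: [0.4828, 0.0098, 0.1983]
orientation: [3.13, -0.239, 0.008]
ft_force: [-7.6, -0.9, 25.8]
grip_width: 0.136
finger_force: 112.2
```

Run:
```python
from h import *
s=cam("scene"); print(yang(),r.read_state()["torque"],r.read_state()["ee_pos"],r.read_state()["ft_force"])
```

```text
-98.73644350851471 [-0.24106304  1.38985258  0.19522567] [0.48279438 0.00979142 0.19826349] [-8.535655   -1.34382654 24.25512086]
```

Turned 90° to -98.7° under about 20–25 N, sunk about 3 mm. Unload gently, open and rise.

Call:
step_arm:
  targets:
    - [-0.001, 0, -0.002, 0, 0]
    - [-0.0005, 0, -0.002, 0, 0]
    - [0, 0, -0.001, 0, 0]
    - [0, 0, 0, 0, 0.2]
    - [0, 0, 0, 0, 0.4]
    - [0, 0, 0, 0, 0.5]
    - [0, 0, 0, 0, 0.5]
    - [0, 0, -0.02, 0, 0.5]
    - [0, 0, -0.04, 0, 0.5]
    - [0, 0, -0.05, 0, 0.5]
    - [0, 0, -0.05, 0, 0.5]
    - [0, 0, 0, 0, 0.5]
    - [0, 0, 0, 0, 0.5]

```text
clock: 24.35
ee_pos: [0.4785, 0.0109, 0.3571]
orientation: [-3.132, 0.242, 0.001]
ft_force: [0.4, -0.0, 0.1]
grip_width: 0.503
finger_force: 0.0
```

Run:
```python
from h import *
s=cam("scene");t=cam("top")
C=np.array([.481,.0105,.163]); 
for h in (.0055,.0035,.002): print(h,"bar",proj(s,C+np.array([[0,0,h+.051]])).round(1).tolist())
a=cv2.resize(s["pixels"][160:230,385:475],None,fx=8,fy=8,interpolation=2)[:,:,::-1]; cv2.imwrite("pics/s8c.png",a)
x=np.array([np.cos(np.radians(-9)),np.sin(np.radians(-9)),0]); print("balls",proj(s,C+[0,0,.053]+np.outer([.029,-.029],x)).round(1).tolist())
```

```text
0.0055 bar [[432.8, 179.5]]
0.0035 bar [[432.6, 180.5]]
0.002 bar [[432.5, 181.2]]
balls [[431.9, 190.5], [433.2, 172.2]]
```

View pics/s8c.png

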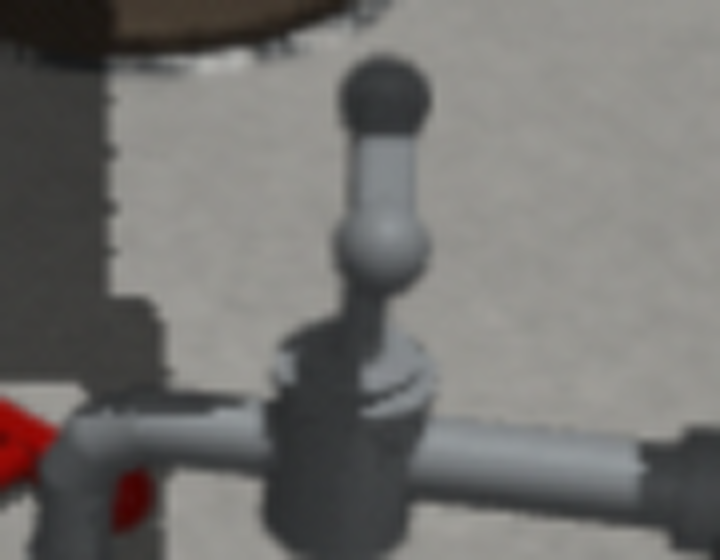

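The handle is square across the spout: balls at scene (432.9,190.9) and (433.1,172.1), against (431.9,190.5) and (433.2,172.2) expected with the collar about 2 mm above the rim. The robot is clear, so I'm handing in.

```bash
python3 -c "
from station import r
print(r.job_done())"
```

```text
the job is handed in; nothing more can be done
None
```

I handed the job in at about 24 s of the 58 s allowed: the key stands in the tap, pressed home and turned closed, with the handle square across the spout to within a few degrees and the collar about 2 mm above the rim. Those figures are my readings from the last camera picture; `job_done` returned no verdict.

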